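# Slide the saucepan onto the cooking zone and shut the splash guard

## Robot

A 7-joint arm with a two-finger parallel gripper is mounted at the origin on a cart in front of the work surface, level with it; the furniture and walls round the work are solid. World frame = base frame: x ahead of the robot, y to its left, z up, the work surface at z = 0. Lengths are in mm, angles in rad, forces in N, time in s.
With the tool pointing down it reaches from about 400 to 850 mm from the base axis. Payload 4.5 kg.
Tool frame: the origin (TCP) lies between the finger pads; the fingertips stand 22 mm ahead of it and the grasp point (between the pads) lies 3 mm ahead of it (tip_reach is the distance from the TCP to the fingertips, in mm); z points along the fingers, y is the line along which they close (so a half turn about z gives the same grasp; the last joint's range is limited). The gripper opens to 88 mm and grips with 3 to 60 N. Pads are 18 mm wide; open, the fingers measure 123 mm over their backs; the gripper's body (75 mm by 187 mm) begins 45 mm behind the grasp point.
Start: joints at [-1.177, 0.689, -0.195, 1.565, 0.157, 0.902, -0.215], TCP at [220.036, 585.009, 260.743] pointing down, gripper open.
Joint ranges: [-3.01, 3.01], [-0.46, 2.08], [-1.47, 1.51], [0.13, 2.56], [-1, 4.14], [0.04, 2.09], [-2.66, 2.66]. Speed limits (rad/s): [2.57, 2.57, 3.14, 3.14, 3.14, 3.14, 3.14].

## Interface

Orientations are given as a unit quaternion [x, y, z, w].
In Python, from workcell import sense, grab_frame, close_job, tip_reach gives the robot as it stands.
- The arm moves only by the tool arm_command, never from a script. Its argument "moves" is a list of rows, each a list of 3 entries, a list of its own where there are three numbers: the shift along the tool's x, y, z in units of 300 mm (1.0 is 300 mm), then the turn, a rotation vector about the tool's x, y, z in units of 120 degrees (1.0 is 120 degrees), then the opening, from 0 (shut) to 1 (fully open). A call has 1 to 12 rows; each row is the pose to reach, as a shift and turn from the pose commanded when the call began, along the tool's axes at that moment; what a row does not reach only later rows make up. A row lasts 1/10 s, in which the tool goes at most 50 mm and 8.59 degrees, less where a joint would pass 70% of its speed; a pose out of reach is approached as far as the arm can. A call with a number of a shift or a turn outside -1 to 1 is refused whole. A call with a gripper value outside its range is refused whole. The fingers move at their own pace and stop on an object; "newtons" is the grip in N (left out, the last holds). Time passes only in rows, so rows that repeat a pose let the fingers close. It gives the time, the measured TCP pose, the force, the opening and the grip force at its end, in the units of the state.
- sense(): the state, without advancing time (a new reading comes with each control period).
- grab_frame(name): name is "scene" or "side" or "wrist"; returns a dict with "color" (384x512x3 uint8, blue, green, red), "depth" (384x512 float32, mm along the optical axis (not along the pixel's ray), 0 where there is no reading), "K" (3x3 intrinsics, pixels), "cam_to_world" (4x4, takes a point from camera to world coordinates). Camera axes: x right, y up, looking along -z (the intrinsics and any distortion apply to the point x, -y, -z); pixel columns grow to the right and rows downward; lengths in mm; the calibration is good to about 2 mm. The wrist camera is an equidistant fisheye: a pixel r from the principal point sees the ray r / f radians off the axis. A picture is of the moment at which its call begins.
- close_job(): hands the job in; it is judged then, once.
The state is a dict: "t": time; "joint_pos": joint angles; "joint_vel": joint speeds; "joint_efforts": joint torques, N m; "ee_pos": TCP position; "tcp_rot": TCP orientation; "ft_force": force on the tool from outside, world axes, zero at the start; "ft_torque": the same for the moment, N m; "grip_width": finger opening in mm; "grasp_force": force on a finger pad.
Only numpy, scipy, OpenCV 4.12 (cv2) and the standard library are available. Lean on these libraries where they do the work, as an engineer would, in place of code of your own. Each camera call takes 0.05 s, during which the arm holds its last target. There are 200 camera calls.

## Task

Using fingertip pushes only, never gripping or lifting anything, slide the loose saucepan on the hob in from the left onto the right-hand hob's cooking zone, so that it stands inside the inner printed ring with its handle pointing straight out through the open front of the splash guard, towards the front edge of the worktop. Then push the guard's open left wing round until it stands fully shut, square to the back panel, and leave the pepper mill and the sauce cup where they are.

Things in the scene. Friction and masses are not known exactly. Their poses are not given: they have to be found in the camera images.
- pan: The loose steel saucepan (another, out of reach on the far burners, is not meant). Round body 147 mm across, 75 mm tall, flat base 140 mm, 0.5 to 1 kg, empty, slides flat (friction about 0.6). Origin on the base plane, between body and handle. Own y axis: the body's centre is at y = +84 mm, the handle points along -y.
- pan_mid (a point): Centre of the saucepan's round base, on the surface. The wall is 73 mm from it all round, 2 to 75 mm high.
- handle (a point): Point on the saucepan's straight tubular handle, 150 mm out from pan_mid, so pan_mid to this point is the handle's direction. The handle is 18 mm wide, leaves the body 60 mm high and rises gently to its tip, 242 mm out and 93 mm high.
- zone (a point): Centre of the two rings printed on the black right-hand hob; the inner ring is 198 mm across, the outer 308 mm. Fixed on the flat glass (z = 0). The steel strip between the hobs is 1 mm lower; the pan slides across it. Beware: an upright rail post, 33 mm thick and 0.78 m tall, stands right of the hob at x 0.265, y -0.34; a level bar runs to the rear from its top.
- guard: Folding aluminium splash guard standing firm (it does not shift) round the back of the zone: three upright sheets 170 mm tall and 3 mm thick. Origin at the foot of the middle of the 360 mm wide back panel; own x points to the rear, so the guard is open towards its -x; own y to its left. The right wing, 190 mm long, is fixed at y = -180 mm, along -x.
- wing (a joint): Opening angle of the guard's left wing (190 mm long, 170 mm tall, 3 mm thick), in rad. 0: shut against its stop, square to the back panel, pointing along the guard's -x. It grows as the free end swings out to the left; 1.57 would be in line with the back panel. Starts at about 1.4. Stays where it is left; moved by about 1 N at its middle.
- hinge (a point): Top of the left wing's upright hinge line, 170 mm high, at guard y = +180 mm.
- wing_edge (a point): Top corner of the left wing's free end, 190 mm from the hinge line, 170 mm high.
- mill: Wooden pepper mill, 56 mm across, 155 mm tall, upright on the steel just right of the guard; origin at the foot. Leave it alone.
- cup: Small steel sauce cup, 65 mm across, 42 mm tall, near the right front corner of the right-hand hob; origin at the foot. Leave it alone.

How it is judged (in metres and radians):
On the way, in this order (a step that is already met when the one before it is completed fails the run):
1. the saucepan stands inside the inner ring (centre within 25 mm of the zone's centre), its handle to the front (within 0.45 rad of the guard's open direction), while the wing is still open (horizontal distance between pan_mid and zone below 0.025 m and angle between the y axis of pan and the x axis of guard, either way round below 0.45 rad and x of handle in the frame of guard below -0.2 m and value of joint wing above 0.6 rad), for 0.2 s.
2. the left wing is shut (value of joint wing below 0.1 rad), for 0.2 s.
At the end, for the whole second after the job is handed in: The saucepan stands flat and at rest with its centre within 25 mm of the middle of the printed rings, its handle within 0.45 rad of the guard's open front direction, and the left wing is within 0.1 rad of fully shut (horizontal distance between pan_mid and zone below 0.025 m and angle between the y axis of pan and the x axis of guard, either way round below 0.45 rad and x of handle in the frame of guard below -0.2 m and value of joint wing below 0.1 rad and angle between pan's own z axis and vertical below 0.03 rad and height (world z) of pan below 0.004 m and linear speed of pan below 0.01 m/s); the robot touches nothing.
It fails at once if the saucepan is lifted or tipped (height (world z) of pan above 0.01 m or angle between pan's own z axis and vertical above 0.12 rad).
It fails at once if the saucepan is gripped or shoved hard (over 25 N from the fingers) (contact force between the fingers and pan above 25 N).
It fails at once if the wing is gripped or forced (over 25 N from the fingers) (contact force between the fingers and wing above 25 N).
It fails at once if the pepper mill or the sauce cup is moved by more than 15 mm (distance of any of mill, cup from where it was at the start of the episode above 0.015 m).
It also fails if it takes over 72 s, if anything falls off the work surface, if the arm or the gripper's body presses on something with over 40 N, if the wrist force passes 120 N, or if a joint passes its speed limit or range.

## Working session

There is one attempt and no reset: what is moved stays moved. The work goes in short steps, Python scripts to look and compute and a tool call to move; the robot and the scene stay as the last step left them, time stands still between calls to the robot, and variables do not carry over. Pictures are saved under pics/ and viewed, at most 10 in all, crops included, and the job is handed in when it is done.

Besides the shell and the picture viewer there is one more tool, called by a JSON object that holds its "method" and its "body". arm_command: Moves the arm, as the interface text tells. Shifts and turns lie within -1 to 1; 1 stands for 300 mm of shift or 120 degrees of turn. Its arguments: {"type":"object","properties":{"moves":{"type":"array","items":{"type":"array"}},"newtons":{"type":"number"}},"required":["moves"]}

```bash
mkdir -p pics; ls; python3 - <<'E'
from workcell import *
import cv2,numpy as np
print(sense(),tip_reach)
for n in ("scene","side"):
    f=grab_frame(n); cv2.imwrite(f"pics/{n}0.png",f["color"]); np.savez(f"{n}0.npz",**f)
    print(n,f["K"],f["cam_to_world"])
a=cv2.imread("pics/scene0.png");b=cv2.imread("pics/side0.png")
E
```

```text
pics
{'t': 0.0, 'joint_pos': array([-1.17722708,  0.69001301, -0.19448897,  1.56636383,  0.15732399,
        0.90245243, -0.21509329]), 'joint_vel': array([ 0.00112475,  0.00084491,  0.00098847,  0.00095104,  0.00104688,
       -0.00033071,  0.00069641]), 'joint_efforts': array([-1.12118771e-03, -5.27557111e+01, -1.26707632e+00, -1.53420120e+01,
       -5.25962294e-02,  6.64200605e-03,  1.64840453e-04]), 'ee_pos': array([219.88757605, 584.41008708, 259.88595961]), 'tcp_rot': array([ 1.78872143e-01,  9.83871895e-01, -9.18090628e-04, -8.58236433e-05]), 'ft_force': array([ 0.0800611 ,  0.12415428, -0.73523591]), 'ft_torque': array([ 0.00732302,  0.00938164, -0.0453367 ]), 'grasp_force': 0.0, 'grip_width': 88.61175641916836} 22.0
scene [[382.88292244   0.         254.5140318 ]
 [  0.         382.88292244 194.44066404]
 [  0.           0.           1.        ]] [[-5.27431822e-01  5.47939212e-01 -6.49290607e-01 -3.42437764e+02]
 [-8.49411774e-01 -3.56060346e-01  3.89513373e-01  5.57953638e+02]
 [-1.77569877e-02  7.56956835e-01  6.53223576e-01  9.66216201e+02]
 [ 0.00000000e+00  0.00000000e+00  0.00000000e+00  1.00000000e+00]]
side [[486.14442583   0.         260.01021586]
 [  0.         486.14442583 192.82996152]
 [  0.           0.           1.        ]] [[ 7.87119903e-01 -3.72745478e-01  4.91429616e-01  1.14330645e+03]
 [ 6.16745576e-01  4.65046121e-01 -6.35103928e-01 -7.47756180e+02]
 [ 8.19468060e-03  8.02989984e-01  5.95936182e-01  9.16244793e+02]
 [ 0.00000000e+00  0.00000000e+00  0.00000000e+00  1.00000000e+00]]
```

View pics/scene0.png

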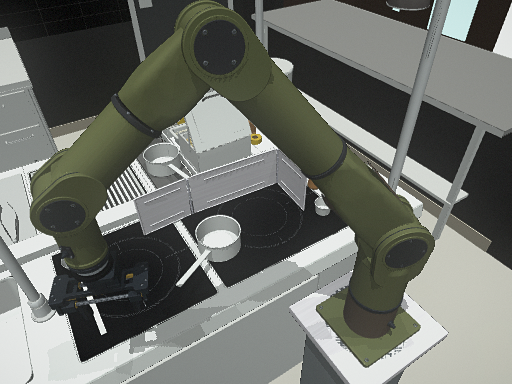

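View pics/side0.png

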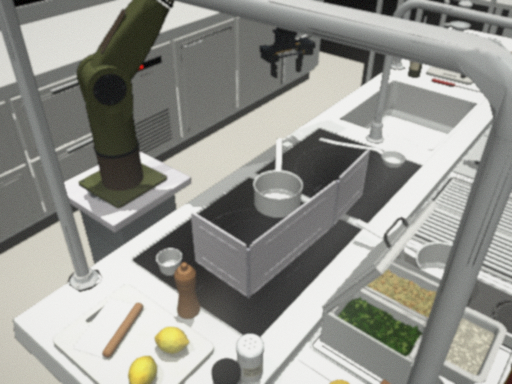

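The scene view shows the pan at about (218,238), its handle tip at (180,285), the rings round (268,213), the open wing from (188,200) to (138,215), and the cup at (322,205). The side view shows the mill at (186,290).

```bash
cat > h.py <<'E'
import numpy as np,cv2
def cloud(f):
    d=f["depth"];K=f["K"];v,u=np.indices(d.shape)
    P=np.stack([(u-K[0,2])/K[0,0]*d,-(v-K[1,2])/K[1,1]*d,-d],-1)
    M=f["cam_to_world"];return P@M[:3,:3].T+M[:3,3]
def proj(f,P):
    M=f["cam_to_world"];K=f["K"];c=(np.asarray(P,float)-M[:3,3])@M[:3,:3]
    return np.stack([K[0,0]*c[...,0]/-c[...,2]+K[0,2],K[1,1]*-c[...,1]/-c[...,2]+K[1,2]],-1)
def ray(f,uv,z):
    M=f["cam_to_world"];K=f["K"];uv=np.asarray(uv,float)
    d=np.stack([(uv[...,0]-K[0,2])/K[0,0],-(uv[...,1]-K[1,2])/K[1,1],-np.ones(uv.shape[:-1])],-1)@M[:3,:3].T
    return M[:3,3]+d*((z-M[2,3])/d[...,2])[...,None]
# top view: row = X from 900 (top) down, col = Y from 500 (left) to -300
def top(f,z,x0=300,x1=800,y0=-350,y1=450):
    X,Y=np.meshgrid(np.arange(x1,x0,-1),np.arange(y1,y0,-1),indexing='ij')
    uv=proj(f,np.stack([X,Y,np.full(X.shape,z)],-1)).astype(np.float32)
    return cv2.remap(f["color"],uv[...,0],uv[...,1],cv2.INTER_LINEAR)
E
python3 - <<'E'
from h import *
S=dict(np.load("scene0.npz"));D=dict(np.load("side0.npz"))
for n,f in(("s",S),("d",D)):
    im=top(f,0); im=cv2.convertScaleAbs(im,alpha=2.5,beta=10)
    for k in range(0,800,100): cv2.line(im,(k,0),(k,500),(0,90,160),1); cv2.putText(im,str(450-k),(k,12),0,.4,(0,255,255))
    for k in range(0,500,100): cv2.line(im,(0,k),(800,k),(0,90,160),1); cv2.putText(im,str(800-k),(0,k+12),0,.4,(0,255,255))
    cv2.imwrite(f"pics/top_{n}.png",im)
    P=cloud(f);h=P[...,2]
    m=(h>150)&(h<180)&(P[...,0]>350)&(P[...,0]<850)&(abs(P[...,1])<480)
    print(n,"high",m.sum(), P[m][::max(1,m.sum()//25)].round())
E
```

```text
s high 1053 [[ 850. -134.  160.]
 [ 849.  -36.  160.]
 [ 844.   -0.  151.]
 [ 850.  110.  155.]
 [ 632.  -63.  173.]
 [ 633.  -42.  172.]
 [ 634.  -25.  169.]
 [ 637.   -2.  167.]
 [ 634.   29.  172.]
 [ 635.   49.  171.]
 [ 640.   71.  168.]
 [ 643.  101.  169.]
 [ 642.  128.  172.]
 [ 482. -118.  167.]
 [ 477. -119.  162.]
 [ 642.  193.  174.]
 [ 644.  186.  160.]
 [ 442. -118.  154.]
 [ 648.  237.  158.]
 [ 644.  274.  164.]
 [ 644.  302.  165.]
 [ 645.  336.  166.]
 [ 642.  316.  151.]
 [ 644.  350.  152.]
 [ 641.  384.  158.]
 [ 638.  413.  152.]]
d high 1361 [[ 642.  418.  169.]
 [ 647.  374.  158.]
 [ 647.  335.  151.]
 [ 650.  267.  160.]
 [ 651.  216.  162.]
 [ 649.  163.  172.]
 [ 649.  166.  153.]
 [ 648.  103.  171.]
 [ 646.  104.  153.]
 [ 644.   66.  156.]
 [ 465. -119.  171.]
 [ 447. -120.  153.]
 [ 491. -122.  170.]
 [ 641.   -3.  165.]
 [ 490. -119.  152.]
 [ 531. -124.  170.]
 [ 638.  -22.  154.]
 [ 543. -124.  162.]
 [ 633.  -76.  172.]
 [ 635.  -63.  158.]
 [ 565. -125.  153.]
 [ 593. -125.  163.]
 [ 632. -111.  169.]
 [ 635.  -93.  151.]
 [ 616. -127.  153.]
 [ 545. -248.  152.]]
```

View pics/top_s.png

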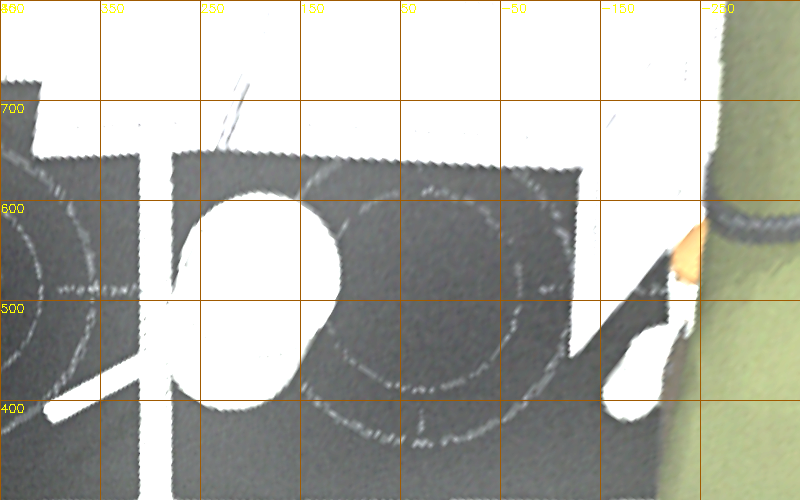

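View pics/top_d.png

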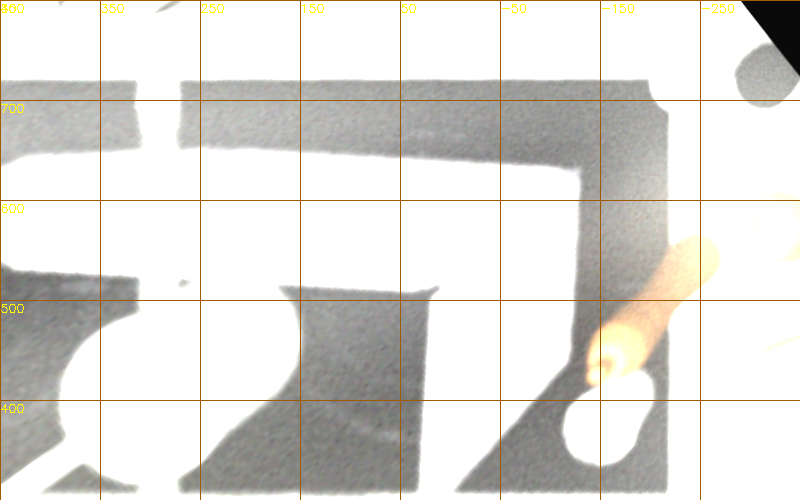

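The top views put the zone near (510,30), the back panel running from (633,-127) to about (650,232), and the cup and mill well to the right at y < -130. Next I fit the pan, rings and wing.

```bash
cat >> h.py <<'E'
from scipy.optimize import least_squares
def circ(p,r=None):
    g=lambda q:np.hypot(p[:,0]-q[0],p[:,1]-q[1])-(q[2] if r is None else r)
    s=least_squares(g,[*p.mean(0),r or 70],loss='soft_l1',f_scale=2);return s.x,np.sqrt((s.fun**2).mean())
def measure(fs,guess=None,rad=150):
    if guess is None: guess=(490,170)
    Q=np.concatenate([cloud(f).reshape(-1,3) for f in fs]);
    Q=Q[np.hypot(Q[:,0]-guess[0],Q[:,1]-guess[1])<rad]
    r=Q[(Q[:,2]>66)&(Q[:,2]<80)]
    c,_=circ(r[:,:2],73); 
    for _ in range(3):
        d=np.hypot(*(r[:,:2]-c[:2]).T); c,e=circ(r[(abs(d-72)<8)][:,:2])
    return c,e,Q
def handle_dir(fs,c):
    Q=np.concatenate([cloud(f).reshape(-1,3) for f in fs])
    d=np.hypot(*(Q[:,:2]-c[:2]).T)
    H=Q[(d>100)&(d<245)&(Q[:,2]>60)&(Q[:,2]<102)];
    return H
E
python3 - <<'E'
from h import *
S=dict(np.load("scene0.npz"));D=dict(np.load("side0.npz"))
for fs in ([S],[D],[S,D]):
    c,e,Q=measure(fs); H=handle_dir(fs,c)
    H=H[(H[:,0]<560)&(abs(np.arctan2(H[:,1]-c[1],-(H[:,0]-c[0])))<1.3)]
    m=np.median(np.arctan2(H[:,1]-c[1],H[:,0]-c[0]))
    print("pan",c.round(1),e.round(2),"handle ang",m.round(3),len(H),H[np.argmax(np.hypot(*(H[:,:2]-c[:2]).T))].round())
    P=np.concatenate([cloud(f).reshape(-1,3) for f in fs]); h=P[:,2]
    b=P[(h>60)&(h<172)&(abs(P[:,0]-640)<25)]
    k=b[(b[:,1]<210)&(b[:,1]>-110)]; print("back",np.polyfit(k[:,1],k[:,0],1))
    k=b[(b[:,1]>245)&(b[:,1]<430)]; print("wing",np.polyfit(k[:,1],k[:,0],1),np.percentile(k[:,1],[.5,99.5]))
    k=P[(h>20)&(h<170)&(abs(P[:,1]+122)<12)&(P[:,0]<620)&(P[:,0]>430)]; print("rwing",np.polyfit(k[:,0],k[:,1],1),k[:,0].min())
    k=P[(h>36)&(h<46)&(P[:,0]>330)&(P[:,0]<450)&(abs(P[:,1]+180)<50)]; print("cup",k[:,:2].mean(0) if len(k) else 0)
    k=P[(h>60)&(h<155)&(P[:,0]>350)&(P[:,0]<560)&(P[:,1]<-135)&(P[:,1]>-260)]; print("mill",k[:,:2].mean(0) if len(k) else 0)
# rings from scene
im=cv2.cvtColor(top(S,0),cv2.COLOR_BGR2GRAY).astype(float)
hp=im-cv2.GaussianBlur(im,(0,0),12); v,u=np.nonzero((hp>6)&(im<90)); p=np.stack([800-v,450-u],1)
c=np.array([510,30.])
for _ in range(6):
    d=np.hypot(*(p-c).T); i=abs(d-99)<8; o=abs(d-154)<8
    q=np.concatenate([p[i],p[o]]);R=np.r_[np.full(i.sum(),99),np.full(o.sum(),154)]
    c=least_squares(lambda z:np.hypot(*(q-z).T)-R,c,loss='soft_l1',f_scale=2).x
print("zone",c,i.sum(),o.sum())
E
```

```text
pan [457.9 219.9  71. ] 1.74 handle ang 2.198 224 [317. 416.  88.]
back [5.65393880e-02 6.34862479e+02]
wing [-4.62160917e-02  6.58776757e+02] [245.76351492 418.37063341]
rwing [-5.79987117e-02 -9.17780137e+01] 436.56004760930375
cup [ 409.00247171 -165.55682879]
mill 0
pan [462.3 220.8  71.1] 2.37 handle ang 2.194 162 [318. 415.  90.]
back [5.71860788e-02 6.39815830e+02]
wing [-4.08314612e-02  6.62361555e+02] [245.74195587 418.82686485]
rwing [-5.57532530e-02 -9.35001472e+01] 440.78545546800376
cup [ 404.7289712  -174.09629437]
mill [ 549.36353184 -247.98356763]
pan [460.  220.4  70.9] 2.55 handle ang 2.198 387 [317. 416.  88.]
back [5.43259397e-02 6.37766649e+02]
wing [-4.63404646e-02  6.60812190e+02] [245.71634188 418.4436589 ]
rwing [-5.68141452e-02 -9.27782599e+01] 436.56004760930375
cup [ 405.67863798 -172.19863535]
mill [ 549.36353184 -247.98356763]
zone [511.46979553  29.3294878 ] 1443 1765
```

```bash
cat >> h.py <<'E'
from scipy.spatial.transform import Rotation as R
def to(s,*pts):
    "world targets -> tool-frame shifts in units; s=sense()"
    Rm=R.from_quat(s["tcp_rot"]).as_matrix()
    for p in pts: print(p,((np.array(p)-s["ee_pos"])@Rm/300).round(3))
def turn(s,ydeg):
    "turn vector to make tool z down and tool y at world heading ydeg"
    y=np.array([np.cos(np.radians(ydeg)),np.sin(np.radians(ydeg)),0]);z=np.array([0,0,-1.])
    T=np.stack([np.cross(y,z),y,z],1)
    print("turn",(R.from_matrix(R.from_quat(s["tcp_rot"]).as_matrix().T@T).as_rotvec()/np.radians(120)).round(3))
E
python3 - <<'E'
from h import *; from workcell import *
s=sense(); to(s,(380,420,160)); turn(s,0)
E
```

```text
(380, 420, 160) [-0.692 -0.325  0.334]
turn [-0.001  0.001  0.578]
```

{"method": "arm_command", "body": {"moves": [[[-0.692, -0.325, 0.334], [0, 0, 0.578], 0], [[-0.692, -0.325, 0.334], [0, 0, 0.578], 0], [[-0.692, -0.325, 0.334], [0, 0, 0.578], 0], [[-0.692, -0.325, 0.334], [0, 0, 0.578], 0], [[-0.692, -0.325, 0.334], [0, 0, 0.578], 0], [[-0.692, -0.325, 0.334], [0, 0, 0.578], 0], [[-0.692, -0.325, 0.334], [0, 0, 0.578], 0], [[-0.692, -0.325, 0.334], [0, 0, 0.578], 0], [[-0.692, -0.325, 0.334], [0, 0, 0.578], 0], [[-0.692, -0.325, 0.334], [0, 0, 0.578], 0], [[-0.692, -0.325, 0.334], [0, 0, 0.578], 0]], "newtons": 10}}

```text
t: 1.2
ee_pos: [379.9, 420.7, 160.5]
tcp_rot: [0.706, 0.708, -0.0, -0.0]
ft_force: [0.0, 0.2, 0.3]
grip_width: 2.2
grasp_force: 0.0
```

{"method": "arm_command", "body": {"moves": [[[0, 0, 0.1], [0, 0, 0], 0], [[0, 0, 0.2], [0, 0, 0], 0], [[0, 0, 0.3], [0, 0, 0], 0], [[-0.08, 0, 0.3], [0, 0, 0], 0], [[-0.16, 0, 0.3], [0, 0, 0], 0], [[-0.2, 0, 0.3], [0, 0, 0], 0], [[-0.23, 0, 0.3], [0, 0, 0], 0], [[-0.26, 0, 0.3], [0, 0, 0], 0], [[-0.29, 0, 0.3], [0, 0, 0], 0], [[-0.32, 0, 0.3], [0, 0, 0], 0], [[-0.35, 0, 0.3], [0, 0, 0], 0], [[-0.38, 0, 0.3], [0, 0, 0], 0]]}}

```text
t: 2.4
ee_pos: [380.0, 306.3, 70.6]
tcp_rot: [0.707, 0.707, 0.0, -0.0]
ft_force: [-0.2, 1.4, 0.2]
grip_width: 0.3
grasp_force: 0.7
```

{"method": "arm_command", "body": {"moves": [[[-0.03, 0, 0], [0, 0, 0], 0], [[-0.06, 0, 0], [0, 0, 0], 0], [[-0.09, 0, 0], [0, 0, 0], 0], [[-0.12, 0, 0], [0, 0, 0], 0], [[-0.15, 0, 0], [0, 0, 0], 0], [[-0.17, 0, 0], [0, 0, 0], 0], [[-0.17, 0, 0], [0, 0, 0], 0]]}}

```text
t: 3.1
ee_pos: [379.9, 254.0, 70.5]
tcp_rot: [0.708, 0.707, -0.001, 0.0]
ft_force: [-0.4, -0.4, 1.0]
grip_width: 0.7
grasp_force: 0.0
```

```bash
cat >> h.py <<'E'
def pan(guess,names=("scene","side"),save=None):
    from workcell import grab_frame
    fs=[grab_frame(n) for n in names]
    for n,f in zip(names,fs):
        if save: cv2.imwrite(f"pics/{n}_{save}.png",f["color"])
        try:
            c,e,Q=measure([f],guess,110)
            H=handle_dir([f],c); ok=(H[:,0]<c[0]+10)
            a=np.arctan2(H[:,1]-c[1],H[:,0]-c[0])%(2*np.pi); a=a[ok&(a>1.5)&(a<4.2)]
            hist,ed=np.histogram(a,60); print(n,"pan",c.round(1),e.round(2),"ang med",np.median(a).round(3),"n",len(a),"mode",ed[hist.argmax()].round(2))
        except Exception as x: print(n,x)
E
python3 - <<'E'
from h import *; from workcell import *
pan((455,205),save="1"); s=sense(); print(s["ee_pos"],s["ft_force"])
E
```

```text
scene pan [458.2 203.3  71.4] 1.72 ang med 2.829 n 161 mode 2.81
side pan [462.2 203.8  70.9] 2.51 ang med 2.836 n 177 mode 2.86
[380.12116587 255.14378112  70.46986444] [0.25396126 0.78875534 0.41556659]
```

View pics/side_1.png

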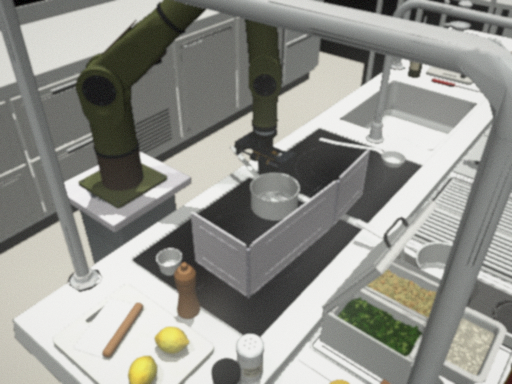

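The pan has turned to about 2.83 rad and sits at (460,203.5). A bit more turn, then I back off.

{"method": "arm_command", "body": {"moves": [[[-0.03, 0, 0], [0, 0, 0], 0], [[-0.06, 0, 0], [0, 0, 0], 0], [[-0.07, 0, 0], [0, 0, 0], 0], [[-0.07, 0, 0], [0, 0, 0], 0], [[0.03, 0, 0], [0, 0, 0], 0], [[0.15, 0, 0], [0, 0, 0], 0], [[0.3, 0, 0], [0, 0, 0], 1], [[0.42, 0, 0], [0, 0, 0], 1], [[0.42, 0.1, 0], [0, 0, 0], 1], [[0.42, 0.2, 0], [0, 0, 0], 1], [[0.42, 0.26, 0], [0, 0, 0], 1], [[0.42, 0.26, 0], [0, 0, 0], 1]]}}

```text
t: 4.4
ee_pos: [461.7, 380.5, 70.7]
tcp_rot: [0.708, 0.706, 0.001, 0.001]
ft_force: [-0.6, 0.6, -0.8]
grip_width: 46.6
grasp_force: 0.0
```

```bash
python3 - <<'E'
from h import *; from workcell import *
pan((458,200)); s=sense(); print(s["ee_pos"],s["ft_force"],s["grip_width"])
E
```

```text
scene pan [461.4 196.6  71.1] 1.7 ang med 2.975 n 202 mode 2.95
side pan [465.3 197.7  71.2] 2.01 ang med 2.96 n 270 mode 3.0
[457.26795446 381.16812311  70.24195442] [-1.28679162  1.33270317 -0.33248253] 54.55280664400192
```

```bash
python3 - <<'E'
from h import *; from workcell import *
s=sense(); to(s,(435,293,70)); turn(s,16.1)
E
```

```text
(435, 293, 70) [-0.294 -0.074  0.001]
turn [-0.001  0.    -0.134]
```

{"method": "arm_command", "body": {"moves": [[[0, -0.07, 0], [0, 0, -0.07], 1], [[0, -0.07, 0], [0, 0, -0.134], 1], [[-0.05, -0.074, 0], [0, 0, -0.134], 1], [[-0.1, -0.074, 0], [0, 0, -0.134], 1], [[-0.18, -0.074, 0], [0, 0, -0.134], 1], [[-0.25, -0.074, 0], [0, 0, -0.134], 1], [[-0.294, -0.074, 0], [0, 0, -0.134], 1], [[-0.294, -0.074, 0], [0, 0, -0.134], 1], [[-0.294, -0.074, 0], [0, 0, -0.134], 1]]}}

```text
t: 5.4
ee_pos: [435.8, 294.3, 70.6]
tcp_rot: [0.601, 0.799, 0.0, -0.0]
ft_force: [-0.2, 0.2, -0.1]
grip_width: 87.9
grasp_force: 0.0
```

{"method": "arm_command", "body": {"moves": [[[-0.05, 0, 0], [0, 0, 0], 1], [[-0.08, 0, 0], [0, 0, 0], 1], [[-0.1, 0, 0], [0, 0, 0], 1], [[-0.12, 0, 0], [0, 0, 0], 1], [[-0.15, 0, 0], [0, 0, 0], 1], [[-0.18, 0, 0], [0, 0, 0], 1], [[-0.21, 0, 0], [0, 0, 0], 1], [[-0.24, 0, 0], [0, 0, 0], 1], [[-0.27, 0, 0], [0, 0, 0], 1], [[-0.3, 0, 0], [0, 0, 0], 1], [[-0.32, 0, 0], [0, 0, 0], 1], [[-0.32, 0, 0], [0, 0, 0], 1]]}}

```text
t: 6.6
ee_pos: [462.9, 199.3, 70.5]
tcp_rot: [0.602, 0.799, -0.001, 0.0]
ft_force: [0.0, -0.1, -0.2]
grip_width: 88.2
grasp_force: 0.0
```

```bash
python3 - <<'E'
from h import *; from workcell import *
pan((480,137),save="2"); s=sense(); print(s["ee_pos"],s["ft_force"],s["grip_width"])
E
```

```text
scene pan [479.3 135.2  71.7] 2.11 ang med 2.986 n 189 mode 2.95
side pan [483.4 135.6  71.4] 2.67 ang med 2.993 n 207 mode 3.03
[462.61740827 200.06805348  70.49869329] [-0.36791813  0.80205175  0.58072763] 88.15540357662304
```

View pics/scene_2.png

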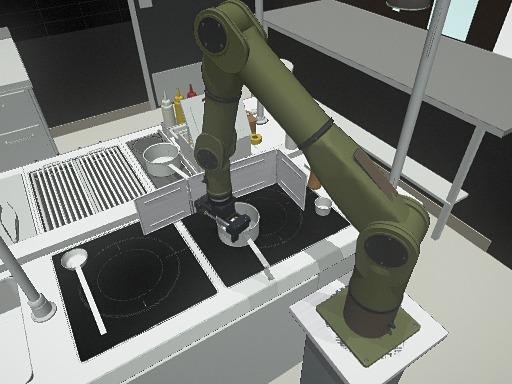

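The scene view shows the pan cradled by the open fingers at (238,222), handle pointing front to (268,275). About 110 mm more to push.

{"method": "arm_command", "body": {"moves": [[[-0.02, 0, 0], [0, 0, 0], 1], [[-0.05, 0, 0], [0, 0, 0], 1], [[-0.085, 0.001, 0], [0, 0, 0], 1], [[-0.12, 0.002, 0], [0, 0, 0], 1], [[-0.155, 0.003, 0], [0, 0, 0], 1], [[-0.19, 0.004, 0], [0, 0, 0], 1], [[-0.225, 0.005, 0], [0, 0, 0], 1], [[-0.26, 0.005, 0], [0, 0, 0], 1], [[-0.3, 0.005, 0], [0, 0, 0], 1], [[-0.335, 0.005, 0], [0, 0, 0], 1], [[-0.357, 0.005, 0], [0, 0, 0], 1], [[-0.365, 0.005, 0], [0, 0, 0], 1]]}}

```text
t: 7.9
ee_pos: [494.5, 95.2, 70.5]
tcp_rot: [0.602, 0.799, -0.0, 0.0]
ft_force: [-1.0, 3.6, -0.4]
grip_width: 88.4
grasp_force: 1.8
```

```bash
python3 - <<'E'
from h import *; from workcell import *
pan((512,30),save="3"); s=sense(); print(s["ee_pos"],s["ft_force"],s["grip_width"])
E
```

```text
scene pan [511.   31.3  71.4] 2.15 ang med 2.981 n 163 mode 2.99
side pan [514.7  32.   71.1] 2.75 ang med 2.993 n 232 mode 3.02
[494.39131623  95.49599223  70.50547676] [ 0.33022101 -0.17013602  0.13718331] 87.84741762844573
```

{"method": "arm_command", "body": {"moves": [[[0.03, 0, 0], [0, 0, 0], 1], [[0.1, 0, 0], [0, 0, 0], 1], [[0.25, 0, 0], [0, 0, 0], 1], [[0.4, 0, 0], [0, 0, 0], 1], [[0.5, 0, 0], [0, 0, 0], 0], [[0.55, 0, -0.15], [0, 0, 0], 0], [[0.55, 0, -0.3], [0, 0, 0], 0], [[0.55, 0, -0.45], [0, 0, 0], 0], [[0.55, 0, -0.57], [0, 0, 0], 0], [[0.55, 0, -0.57], [0, 0, 0], 0]]}}

```text
t: 9.0
ee_pos: [450.5, 257.0, 246.1]
tcp_rot: [0.601, 0.799, 0.005, 0.002]
ft_force: [0.9, 1.1, -0.6]
grip_width: 42.3
grasp_force: 0.0
```

```bash
python3 - <<'E'
from h import *; from workcell import *
pan((512,30),save="4")
P=np.concatenate([cloud(dict(np.load(n+"0.npz"))).reshape(-1,3) for n in("scene","side")])
for y in range(220,480,40):
    print(y,[(x,int(q.max()) if len(q:=P[(abs(P[:,0]-x)<15)&(abs(P[:,1]-y)<20),2]) else None) for x in range(610,830,30)])
s=sense(); print(s["ee_pos"]); to(s,(580,410,240),(700,395,240),(700,395,142)); turn(s,0);turn(s,-30)
E
```

```text
scene pan [510.6  31.1  71.1] 2.06 ang med 2.98 n 161 mode 2.97
side pan [514.8  31.7  71. ] 2.15 ang med 2.997 n 232 mode 3.01
220 [(610, 3), (640, 173), (670, 161), (700, 4), (730, 95), (760, 93), (790, 89), (820, 81)]
260 [(610, 3), (640, 175), (670, 5), (700, 2), (730, 35), (760, 35), (790, 37), (820, 36)]
300 [(610, 4), (640, 173), (670, 4), (700, 3), (730, 35), (760, 39), (790, 36), (820, 35)]
340 [(610, 3), (640, 173), (670, 3), (700, 4), (730, 34), (760, 37), (790, 38), (820, 36)]
380 [(610, 3), (640, 174), (670, 4), (700, 4), (730, 33), (760, 37), (790, 38), (820, 35)]
420 [(610, 4), (640, 172), (670, 5), (700, 3), (730, 35), (760, 37), (790, 37), (820, 36)]
460 [(610, 3), (640, 2), (670, 4), (700, 4), (730, 36), (760, 36), (790, 37), (820, 34)]
[448.33167301 255.4280111  242.01319392]
(580, 410, 240) [0.373 0.565 0.008]
(700, 395, 240) [0.214 0.935 0.008]
(700, 395, 142) [0.214 0.935 0.335]
turn [ 0.001 -0.     0.135]
turn [ 0.001 -0.     0.385]
```

{"method": "arm_command", "body": {"moves": [[[0.203, 0.914, 0.0], [0, 0, 0], 0], [[0.203, 0.914, 0.0], [0, 0, 0], 0], [[0.203, 0.914, 0.0], [0, 0, 0], 0], [[0.203, 0.914, 0.0], [0, 0, 0], 0], [[0.203, 0.914, 0.0], [0, 0, 0], 0], [[0.203, 0.914, 0.0], [0, 0, 0], 0], [[0.203, 0.914, 0.0], [0, 0, 0], 0], [[0.203, 0.914, 0.12], [0, 0, 0], 0], [[0.203, 0.914, 0.24], [0, 0, 0], 0], [[0.203, 0.914, 0.335], [0, 0, 0], 0], [[0.203, 0.914, 0.335], [0, 0, 0], 0]]}}

```text
t: 10.2
ee_pos: [690.1, 387.2, 133.4]
tcp_rot: [0.601, 0.799, -0.007, -0.003]
ft_force: [-0.5, -0.2, -0.4]
grip_width: 0.4
grasp_force: 0.0
```

```bash
python3 - <<'E'
from h import *; from workcell import *
s=sense(); print(s["ee_pos"],s["ft_force"],s["tcp_rot"])
H=np.array([650,231.])
pts=[]
for f in np.arange(1.62,3.09,.0915):
    u=np.array([np.cos(f),np.sin(f)]);n=np.array([u[1],-u[0]])
    off=1.5+np.interp(f,[1.6,2.2,3.085],[19.5,20,13.5])
    p=H+150*u+off*n; pts.append((*p.round(),142))
to(s,*pts)
E
```

```text
[690.08355118 387.19095118 133.35092041] [-0.48314913 -0.15716013 -0.44076046] [ 0.60076005  0.79939584 -0.00679488 -0.00273568]
(np.float64(664.0), np.float64(382.0), 142) [ 0.007 -0.089 -0.028]
(np.float64(650.0), np.float64(382.0), 142) [ 0.02  -0.134 -0.027]
(np.float64(636.0), np.float64(382.0), 142) [ 0.033 -0.178 -0.026]
(np.float64(622.0), np.float64(380.0), 142) [ 0.04  -0.225 -0.026]
(np.float64(609.0), np.float64(377.0), 142) [ 0.042 -0.269 -0.025]
(np.float64(596.0), np.float64(373.0), 142) [ 0.042 -0.315 -0.025]
(np.float64(583.0), np.float64(367.0), 142) [ 0.035 -0.362 -0.024]
(np.float64(571.0), np.float64(360.0), 142) [ 0.023 -0.407 -0.023]
(np.float64(559.0), np.float64(352.0), 142) [ 0.009 -0.453 -0.022]
(np.float64(548.0), np.float64(343.0), 142) [-0.01  -0.496 -0.022]
(np.float64(538.0), np.float64(332.0), 142) [-0.036 -0.538 -0.021]
(np.float64(529.0), np.float64(321.0), 142) [-0.063 -0.577 -0.02 ]
(np.float64(521.0), np.float64(309.0), 142) [-0.094 -0.614 -0.02 ]
(np.float64(514.0), np.float64(296.0), 142) [-0.129 -0.649 -0.019]
(np.float64(508.0), np.float64(283.0), 142) [-0.165 -0.68  -0.019]
(np.float64(504.0), np.float64(269.0), 142) [-0.206 -0.706 -0.018]
(np.float64(501.0), np.float64(255.0), 142) [-0.248 -0.728 -0.018]
```

{"method": "arm_command", "body": {"moves": [[[0, 0, -0.035], [0, 0, 0], 0], [[0.005, -0.05, -0.035], [0, 0, 0], 0], [[0.007, -0.089, -0.035], [0, 0, 0], 0], [[0.02, -0.134, -0.035], [0, 0, 0], 0], [[0.033, -0.178, -0.035], [0, 0, 0], 0], [[0.04, -0.225, -0.033], [0, 0, 0], 0], [[0.042, -0.269, -0.032], [0, 0, 0], 0], [[0.042, -0.315, -0.03], [0, 0, 0], 0], [[0.035, -0.362, -0.03], [0, 0, 0], 0], [[0.023, -0.407, -0.03], [0, 0, 0], 0], [[0.009, -0.453, -0.03], [0, 0, 0], 0], [[-0.01, -0.496, -0.03], [0, 0, 0], 0]]}}

```text
t: 11.4
ee_pos: [554.5, 346.6, 153.7]
tcp_rot: [0.601, 0.799, 0.003, 0.001]
ft_force: [0.8, 0.5, -0.2]
grip_width: 0.5
grasp_force: 0.4
```

```bash
python3 - <<'E'
from h import *; from workcell import *
for n in("scene","side"):
    f=grab_frame(n); cv2.imwrite(f"pics/{n}_5.png",f["color"])
s=sense(); print(s["ee_pos"],s["ft_force"])
to(s,(538,332,142),(529,321,142),(521,309,142),(514,296,142),(508,283,142),(504,270,142),(502,263,142),(501,257,142),(501,252,142),(500,248,142))
E
```

```text
[553.39420283 345.14819694 153.2137229 ] [-0.02806962  0.22613209  0.08386889]
(538, 332, 142) [-0.028 -0.062  0.037]
(529, 321, 142) [-0.055 -0.101  0.037]
(521, 309, 142) [-0.086 -0.137  0.037]
(514, 296, 142) [-0.121 -0.172  0.037]
(508, 283, 142) [-0.157 -0.203  0.037]
(504, 270, 142) [-0.195 -0.228  0.037]
(502, 263, 142) [-0.216 -0.241  0.036]
(501, 257, 142) [-0.234 -0.249  0.036]
(501, 252, 142) [-0.25  -0.254  0.036]
(500, 248, 142) [-0.262 -0.261  0.036]
```

View pics/side_5.png

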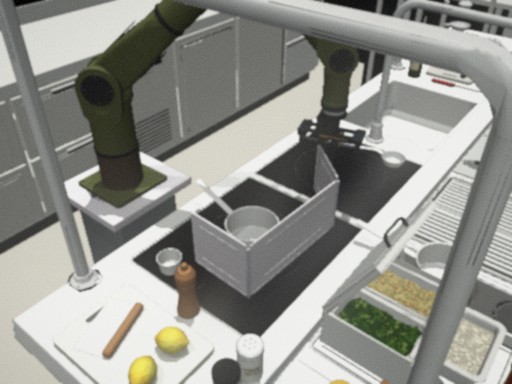

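The wing is swinging in (free edge near (320,150)), and the pan stands in the zone at (250,222) with its handle forward. I carry on until it is nearly shut.

{"method": "arm_command", "body": {"moves": [[[-0.028, -0.062, 0.02], [0, 0, 0], 0], [[-0.055, -0.101, 0.02], [0, 0, 0], 0], [[-0.086, -0.137, 0.02], [0, 0, 0], 0], [[-0.121, -0.172, 0.02], [0, 0, 0], 0], [[-0.157, -0.203, 0.02], [0, 0, 0], 0], [[-0.195, -0.228, 0.02], [0, 0, 0], 0], [[-0.216, -0.241, 0.02], [0, 0, 0], 0], [[-0.23, -0.247, 0.02], [0, 0, 0], 0], [[-0.23, -0.247, 0.02], [0, 0, 0], 0]]}}

```text
t: 12.4
ee_pos: [501.4, 258.1, 144.3]
tcp_rot: [0.601, 0.799, 0.0, 0.0]
ft_force: [0.1, 0.4, 0.0]
grip_width: 0.6
grasp_force: 0.0
```

```bash
cat >> h.py <<'E'
def wing():
    from workcell import grab_frame
    for n in ("scene","side"):
        P=cloud(grab_frame(n)).reshape(-1,3)
        k=P[(P[:,2]>85)&(P[:,2]<110)&(P[:,0]>440)&(P[:,0]<630)&(P[:,1]>205)&(P[:,1]<330)]
        if len(k)>10: print(n,len(k),"slope dy/dx",np.polyfit(k[:,0],k[:,1],1).round(3),"shut ~ -0.057; x",k[:,0].min().round(),k[:,0].max().round())
E
python3 - <<'E'
from h import *; from workcell import *
wing(); s=sense(); print(s["ee_pos"],s["ft_force"])
to(s,(501,252,147),(500,248,147))
E
```

```text
scene 35 slope dy/dx [-5.10000e-02  2.66743e+02] shut ~ -0.057; x 460.0 523.0
side 261 slope dy/dx [-6.70000e-02  2.74773e+02] shut ~ -0.057; x 464.0 601.0
[501.06359812 258.98452048 144.04699238] [ 0.30146034  0.38464692 -0.35078532]
(501, 252, 147) [-0.022 -0.007 -0.01 ]
(500, 248, 147) [-0.034 -0.014 -0.01 ]
```

{"method": "arm_command", "body": {"moves": [[[-0.008, -0.002, 0], [0, 0, 0], 0], [[-0.015, -0.004, 0], [0, 0, 0], 0], [[-0.022, -0.006, 0], [0, 0, 0], 0], [[-0.022, -0.006, 0], [0, 0, 0], 0]]}}

```text
t: 12.9
ee_pos: [500.9, 255.8, 144.1]
tcp_rot: [0.6, 0.8, 0.003, -0.001]
ft_force: [0.1, 7.7, -1.4]
grip_width: 0.5
grasp_force: 3.8
```

Against the stop at 7.7 N. I back off outwards and rise clear.

{"method": "arm_command", "body": {"moves": [[[0.02, 0, 0], [0, 0, 0], 0], [[0.1, 0.02, 0], [0, 0, 0], 0], [[0.25, 0.05, 0], [0, 0, 0], 0], [[0.35, 0.05, -0.1], [0, 0, 0], 0], [[0.35, 0.05, -0.25], [0, 0, 0], 0], [[0.35, 0.05, -0.35], [0, 0, 0], 0], [[0.35, 0.05, -0.35], [0, 0, 0], 0], [[0.35, 0.05, -0.35], [0, 0, 0], 0]]}}

```text
t: 13.7
ee_pos: [486.3, 356.3, 249.3]
tcp_rot: [0.601, 0.799, 0.0, 0.0]
ft_force: [-0.3, 0.6, -0.1]
grip_width: 0.2
grasp_force: 0.0
```

```bash
python3 - <<'E'
from h import *; from workcell import *
wing(); pan((512,30),save="6"); s=sense(); print(s["t"],s["ee_pos"],s["ft_force"])
E
```

```text
scene 85 slope dy/dx [-5.40000e-02  2.66764e+02] shut ~ -0.057; x 458.0 628.0
side 270 slope dy/dx [-5.60000e-02  2.67089e+02] shut ~ -0.057; x 462.0 601.0
scene pan [510.8  31.   71. ] 2.18 ang med 2.962 n 222 mode 2.97
side pan [514.6  31.9  71.1] 2.06 ang med 2.945 n 427 mode 2.96
13.9 [485.62843611 355.96383593 247.51418583] [-0.21794775 -0.01076398  0.1780949 ]
```

View pics/side_6.png

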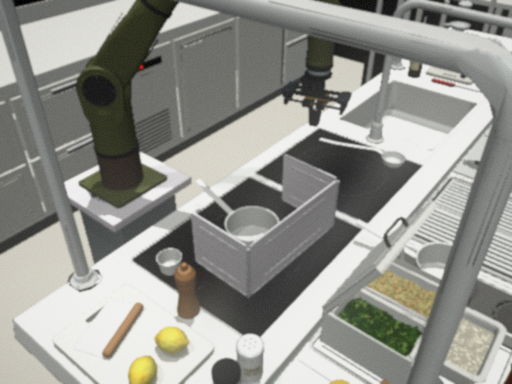

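The wing stands shut, with its free edge at (285,160). The pan at (250,222) is centred with its handle to the front, the mill (186,290) and cup (168,262) have not moved, and the arm is clear.

```bash
python3 -c "
from workcell import *
print(close_job())"
```

```text
the job is handed in; nothing more can be done
None
```

I handed the job in after about 14 s of robot time: by my last camera measurements the pan stands within about 4 mm of the zone centre, its handle about 0.1 rad off the guard's open direction, the wing is shut against its stop, and the mill and cup look unmoved; no verdict came back.

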